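# Line up oil filters by height on the storeroom display board

### The job

Line up the four white oil filters on the board by height: the tallest on the black mark next to the upright steel end plate, then each next shorter one on the next mark, so the shortest is farthest from the plate. Stand each upright and centred on its own mark, do not knock any filter over on the way, and leave the blue carton where it is.

Things in the scene. Friction and masses are not known exactly. Their poses are not given: they have to be found in the camera images.
- filter_tallest: loose white spin-on oil filter (plain round can with a dark steel rim at its foot), standing upright, 108 mm tall and 54 mm in diameter, rigid, the tallest of the four. Origin: centre of its underside; z along its axis, up. The side is straight from foot to within 12 mm of the top.
- filter_second: loose white spin-on oil filter (plain round can with a dark steel rim at its foot), standing upright, 88 mm tall and 58 mm in diameter, rigid, the second tallest of the four. Origin: centre of its underside; z along its axis, up. The side is straight from foot to within 12 mm of the top.
- filter_third: loose white spin-on oil filter (plain round can with a dark steel rim at its foot), standing upright, 68 mm tall and 50 mm in diameter, rigid, the third tallest of the four. Origin: centre of its underside; z along its axis, up. The side is straight from foot to within 12 mm of the top.
- filter_shortest: loose white spin-on oil filter (plain round can with a dark steel rim at its foot), standing upright, 48 mm tall and 62 mm in diameter, rigid, the shortest of the four. Origin: centre of its underside; z along its axis, up. The side is straight from foot to within 12 mm of the top.
- mark_a: one of four alike round black rubber marks, 72 mm across and 2 mm thick, in a straight row 96 mm apart on the plywood board (95 x 500 mm, 18 mm thick, fixed to the counter); the letter says nothing about its place in the row. Origin: centre of the mark's underside, on the board's top (18 mm above the counter), so a filter on the mark stands 20 mm above the counter; z up.
- mark_b: one of four alike round black rubber marks, 72 mm across and 2 mm thick, in a straight row 96 mm apart on the plywood board (95 x 500 mm, 18 mm thick, fixed to the counter); the letter says nothing about its place in the row. Origin: centre of the mark's underside, on the board's top (18 mm above the counter), so a filter on the mark stands 20 mm above the counter; z up.
- mark_c: one of four alike round black rubber marks, 72 mm across and 2 mm thick, in a straight row 96 mm apart on the plywood board (95 x 500 mm, 18 mm thick, fixed to the counter); the letter says nothing about its place in the row. Origin: centre of the mark's underside, on the board's top (18 mm above the counter), so a filter on the mark stands 20 mm above the counter; z up.
- mark_d: one of four alike round black rubber marks, 72 mm across and 2 mm thick, in a straight row 96 mm apart on the plywood board (95 x 500 mm, 18 mm thick, fixed to the counter); the letter says nothing about its place in the row. Origin: centre of the mark's underside, on the board's top (18 mm above the counter), so a filter on the mark stands 20 mm above the counter; z up.
- end_plate: bare steel upright plate fixed across one end of the board, 85 mm wide across the row, 5 mm thick and 85 mm tall (top 103 mm above the counter), 85 mm from the nearest mark's centre, in line with the row; it may be at either end (the other end has only a dark wooden strip 8 mm high). Origin: centre of its underside, on the board's top; y along the row, z up.
- carton: loose closed blue carton with a white label, 100 x 130 x 75 mm, a bystander at one side of the counter. Origin: centre of its underside; x along the 100 mm side, y along the 130 mm side, z up.
Mind the look-alikes: they are no part of the job. Leave any pink or turquoise look-alike of the filter_tallest alone. Leave any green look-alike of the filter_third alone.

How it is judged:
By the outcome, as a careful person would: the job done as asked, in the order asked, and still so for the second after the job is handed in, with the robot touching nothing.
It also fails if it takes over 96 s, if anything falls off the work surface, if the arm or the gripper's body presses on something with over 40 N, if the wrist force passes 120 N, or if a joint passes its speed limit or range.

### The arm

A 7-joint arm with a two-finger parallel gripper is mounted at the origin on the work surface. World frame = base frame: x ahead of the robot, y to its left, z up, the work surface at z = 0. Lengths are in m, angles in rad, forces in N, time in s.
With the tool pointing down it reaches from about 0.35 to 0.9 m from the base axis. Payload 8.1 kg.
Tool frame: the origin (TCP) lies between the finger pads; the fingertips stand 25 mm ahead of it and the grasp point (between the pads) lies 6 mm ahead of it; z points along the fingers, y is the direction in which the jaws open and shut (so a half turn about z gives the same grasp; the last joint's range is limited). The gripper opens to 92 mm and grips with 3 to 60 N. Pads are 19 mm wide; open, the fingers measure 130 mm over their backs; the gripper's body (75 mm by 190 mm) begins 47 mm behind the grasp point.
Start: joints at [-0.103, 0.434, 0.025, 1.573, -0.012, 1.134, -0.075], TCP at [0.625, -0, 0.252] pointing down, gripper open.
Joint ranges: [-2.62, 2.62], [-0.44, 2.09], [-1.27, 1.32], [0.08, 2.57], [-1.32, 4.46], [0.12, 2], [-2.74, 2.74]. Speed limits (rad/s): [2.22, 2.22, 3.01, 3.01, 3.14, 3.14, 3.14].

### API

Orientations are given as a rotation vector (axis times angle).
In Python, from cell import * gives the robot as it stands.
- The arm moves only by the shell command python3 -m jog 'ROWS' [FORCE]. ROWS is JSON, one flat list of numbers, 5 for each row, row after row: the finger opening in mm, from 0 to 91.8, then the shift along the tool's x, y, z in units of 40 mm (1.0 is 40 mm), then the turn about the tool's z in units of 6 degrees (1.0 is 6 degrees). A call has 1 to 20 rows; each row shifts and turns the pose as measured when the row begins, along the tool's axes as they then stand; what a row does not reach is not made up. A row lasts 1/12 s, in which the tool goes at most 41.7 mm and 7.16 degrees, less where a joint would pass 70% of its speed; a pose out of reach is approached as far as the arm can. A call is refused whole if a number of a shift passes 1 or a number of a turn 1, either way. A call with a gripper value outside its range is refused whole. The fingers move at their own pace and stop on an object; FORCE is the grip in N (left out, the last holds). Time passes only in rows, so rows that do not move let the fingers close. It gives the time, the measured TCP pose, the force and the opening at its end, in the units of the state.
- observe(): the state, without advancing time (a new reading comes with each control period).
- get_image(name): name is "scene" or "side" or "wrist"; returns the picture (420x560x3 uint8, red, green, blue); there is no depth.
- camera_params(name): a dict with "intrinsics" (3x3 intrinsics, pixels), "xyz" and "orientation" of the camera in the world. Camera axes: x right, y down, z forward; pixel columns grow to the right and rows downward; lengths in m; the calibration is good to about 2 mm. A picture is of the moment at which its call begins: read the wrist's pose just before it. camera_params takes no time and is no camera call; for the wrist camera it gives the pose at the moment of the call.
- sign_off(): hands the job in, once; it reports no verdict.
The state is a dict: "clock": time; "joints": joint angles; "dq": joint speeds; "joint_efforts": joint torques, N m; "position": TCP position; "ee_rot": TCP orientation; "force": force on the tool from outside, world axes, zero at the start; "ft_torque": the same for the moment, N m; "width": opening from 0.0 (shut) to 1.0 (fully open).
Only numpy, scipy, OpenCV 4.12 (cv2) and the standard library are available. Lean on these libraries where they do the work, as an engineer would, in place of code of your own. Each camera call takes 0.05 s, during which the arm holds its last target. There are 200 camera calls.

## Working session

There is one attempt and no reset: what is moved stays moved. The work goes in short steps, Python scripts to look and compute and a shell command to move; the robot and the scene stay as the last step left them, time stands still between calls to the robot, and variables do not carry over. Pictures are saved under pics/ and viewed, about 12 in all and at most 16, crops included, and the job is handed in when it is done.

```bash
mkdir -p pics; cat > h.py <<'E'
from cell import *
import numpy as np, cv2
from scipy.spatial.transform import Rotation as R
def snap(n,f):
    im=get_image(n); cv2.imwrite('pics/'+f,cv2.cvtColor(im,cv2.COLOR_RGB2BGR)); return im
def Rm(o):
    o=np.array(o,float)
    return o if o.shape==(3,3) else (R.from_rotvec(o).as_matrix() if o.size==3 else R.from_quat(o).as_matrix())
def cast(cp,u,v,z):
    K=np.array(cp['intrinsics']);d=Rm(cp['orientation'])@np.linalg.inv(K)@np.array([u,v,1.]);c=np.array(cp['xyz'])
    return c+d*(z-c[2])/d[2]
def proj(cp,p):
    q=np.array(cp['intrinsics'])@Rm(cp['orientation']).T@(np.array(p)-np.array(cp['xyz']));return q[:2]/q[2]
E
python3 - <<'E'
from h import *
print(observe())
for n in ("scene","side","wrist"): print(n,camera_params(n)); 
a=[snap(n,n+'0.png') for n in ("scene","side")]
E
```

```text
{'clock': 0.0, 'joints': array([-0.10261079,  0.43521198,  0.02495643,  1.57411298, -0.01160949,
        1.13399054, -0.07510922]), 'dq': array([-8.30590072e-04, -9.45290995e-05, -8.43138177e-04,  3.92962611e-04,
        2.33067659e-04, -1.05278995e-04,  3.83244047e-04]), 'joint_efforts': array([ 3.89017032e-04, -6.67853522e+01,  9.84863900e-01, -3.14464223e+01,
       -6.05165795e-02,  4.27553023e-02,  1.12382318e-04]), 'position': array([ 6.24520180e-01, -3.52849384e-05,  2.50945434e-01]), 'ee_rot': array([-2.22078220e+00, -2.22065469e+00,  1.88783167e-03]), 'force': array([-1.54563602,  0.07260874,  0.13519038]), 'ft_torque': array([ 0.03272844, -0.02293678, -0.01683952]), 'width': 0.9972343630451518}
scene {'intrinsics': array([[500.37792755,   0.        , 285.50665571],
       [  0.        , 500.37792755, 210.65547236],
       [  0.        ,   0.        ,   1.        ]]), 'xyz': array([ 1.24586789, -0.50436972,  1.06913117]), 'orientation': array([-2.15169226, -1.22144166,  0.43121237])}
side {'intrinsics': array([[512.50462  ,   0.       , 275.1452266],
       [  0.       , 512.50462  , 210.8659181],
       [  0.       ,   0.       ,   1.       ]]), 'xyz': array([ 0.1357988 , -1.05823316,  0.69771005]), 'orientation': array([-2.06728298,  0.39042403, -0.19117201])}
wrist {'intrinsics': array([[321.50312072,   0.        , 283.54606747],
       [  0.        , 321.50312072, 205.47368417],
       [  0.        ,   0.        ,   1.        ]]), 'xyz': array([0.62505199, 0.06631521, 0.38462868]), 'orientation': array([ 2.88955784e+00,  1.00989419e-04, -1.60615758e-03])}
```

View pics/scene0.png

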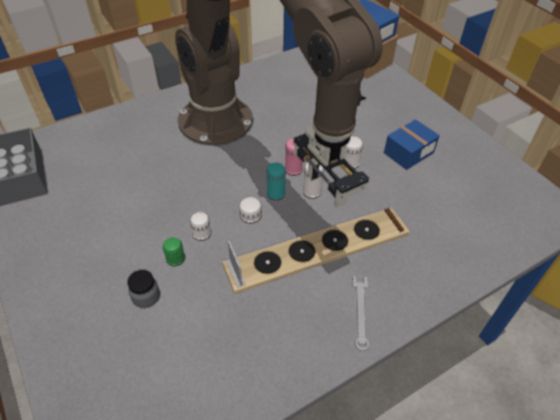

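View pics/side0.png

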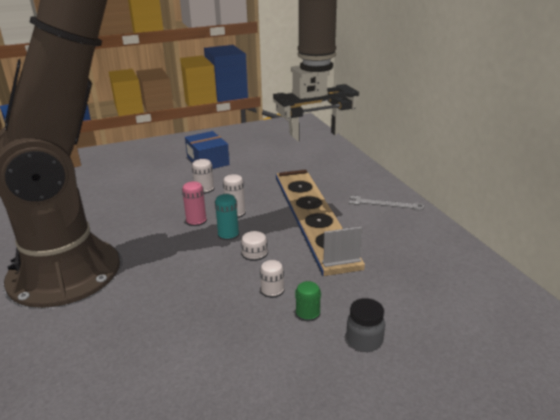

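The scene view shows white cans at (200,226), (250,210), (313,183) partly behind the gripper, and (352,152). The look-alikes are pink (294,157), turquoise (276,181) and green (174,251). There is also a dark jar at (143,288). The plate is at the row's left end (235,262), and the marks are at (267,262), (301,250), (335,239) and (367,229). In the side view the white cans are at (272,278), (254,245), (233,195) and (202,175).

```bash
python3 - <<'E'
from h import *
cs,cd=camera_params('scene'),camera_params('side')
S=cv2.imread('pics/scene0.png');D=cv2.imread('pics/side0.png')
def blobs(im,box,lo,hi,amin,k=3):
    h=cv2.cvtColor(im,cv2.COLOR_BGR2HSV);m=cv2.inRange(h,lo,hi)
    M=np.zeros_like(m);x0,y0,x1,y1=box;M[y0:y1,x0:x1]=m[y0:y1,x0:x1]
    M=cv2.morphologyEx(M,cv2.MORPH_CLOSE,np.ones((k,k)))
    return [c for c in cv2.findContours(M,cv2.RETR_EXTERNAL,cv2.CHAIN_APPROX_NONE)[0] if cv2.contourArea(c)>amin]
print('marks')
for c in blobs(S,(230,205,405,285),(0,0,0),(180,255,45),150):
    e=cv2.fitEllipse(c); print(np.round(e[0],1),np.round(e[1],1),cast(cs,*e[0],.02).round(4))
for nm,im,cp,box in(('scene',S,cs,(180,130,375,250)),('side',D,cd,(180,150,300,300))):
    print(nm)
    for c in blobs(im,box,(0,0,135),(180,70,255),60,7):
        x,y,w,h=cv2.boundingRect(c)
        b=cast(cp,x+w/2,y+h,0);d=b[:2]-np.array(cp['xyz'])[:2];d/=np.linalg.norm(d)
        ctr=b[:2]+d*.028; 
        # width at base dist, height via top far edge
        f=cp['intrinsics'][0][0];dep=np.linalg.norm(np.r_[ctr,.04]-cp['xyz'])
        hs=[(H,round(proj(cp,[*(ctr+d*.02),H])[1])) for H in(.048,.068,.088,.108)]
        print((x,y,w,h),ctr.round(3),'diam',round(w*dep/f,4),'top row',y,hs)
E
```

```text
marks
[267.1 262.1] [18.5 23.8] [ 0.6026 -0.1432  0.02  ]
[301.8 250.6] [18.2 23.6] [ 0.6168 -0.0474  0.02  ]
[334.3 239.9] [18.  23.4] [0.6308 0.046  0.02  ]
[366.2 229.3] [15.8 22.4] [0.6447 0.1414 0.02  ]
scene
(180, 134, 119, 116) [ 0.494 -0.168] diam 0.3135 top row 134 [(0.048, 225), (0.068, 220), (0.088, 215), (0.108, 210)]
(287, 130, 88, 96) [0.553 0.095] diam 0.2423 top row 130 [(0.048, 202), (0.068, 197), (0.088, 192), (0.108, 187)]
(252, 130, 61, 31) [0.261 0.109] diam 0.1891 top row 130 [(0.048, 139), (0.068, 134), (0.088, 129), (0.108, 124)]
side
(242, 231, 41, 65) [ 0.4   -0.227] diam 0.0874 top row 231 [(0.048, 264), (0.068, 256), (0.088, 249), (0.108, 241)]
(223, 174, 20, 41) [0.437 0.12 ] diam 0.0539 top row 174 [(0.048, 191), (0.068, 184), (0.088, 178), (0.108, 171)]
(189, 159, 24, 33) [0.386 0.283] diam 0.0709 top row 159 [(0.048, 170), (0.068, 164), (0.088, 158), (0.108, 151)]
```

```bash
python3 - <<'E'
from h import *
cs,cd=camera_params('scene'),camera_params('side')
S=cv2.imread('pics/scene0.png');D=cv2.imread('pics/side0.png')
def white(im,box,t):
    x0,y0,x1,y1=box;h=cv2.cvtColor(im,cv2.COLOR_BGR2HSV);m=cv2.inRange(h,(0,0,t),(180,60,255))
    M=np.zeros_like(m);M[y0:y1,x0:x1]=m[y0:y1,x0:x1]
    return [c for c in cv2.findContours(cv2.morphologyEx(M,cv2.MORPH_CLOSE,np.ones((3,3))),cv2.RETR_EXTERNAL,cv2.CHAIN_APPROX_NONE)[0] if cv2.contourArea(c)>25]
for nm,im,box in(('scene',S,(185,130,375,250)),('side',D,(180,150,300,300))):
    print(nm,[cv2.boundingRect(c) for c in white(im,box,160)])
a=cv2.resize(S[125:265,160:380],None,fx=3,fy=3)[:,:480]
a=cv2.resize(S[125:255,180:380],(400,260),interpolation=3);b=cv2.resize(D[150:300,180:300],(400,500),interpolation=3)
o=np.zeros((500,800,3),np.uint8);o[:260,:400]=a;o[:,400:]=b;cv2.imwrite('pics/crop0.png',o)
E
```

```text
scene [(191, 212, 17, 16), (240, 197, 21, 19), (347, 136, 16, 15)]
side [(262, 260, 20, 17), (243, 232, 23, 17), (224, 175, 18, 11), (193, 159, 17, 11)]
```

View pics/crop0.png

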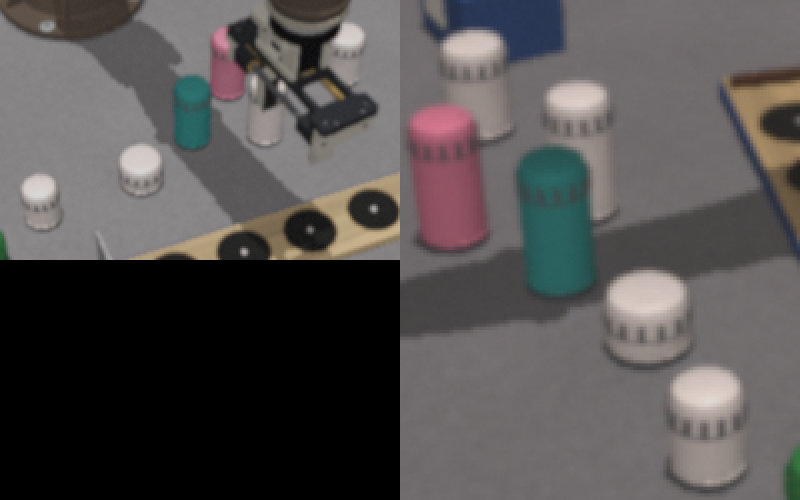

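The crop confirms the choice. In the side view the tall white can (233,174, foot 216) is the tallest and the one at (202,159, foot 191) the second. The squat one (254,232) is the shortest and the one at (272,260) the third. Next I compute the positions and the look-alikes' clearances.

```bash
python3 - <<'E'
from h import *
cs,cd=camera_params('scene'),camera_params('side')
def foot(cp,u,v,r):
    b=cast(cp,u,v,0);d=b[:2]-np.array(cp['xyz'])[:2];return (b[:2]+d/np.linalg.norm(d)*r).round(3)
for n,p,r in(('tall',(236.5,216),.027),('second',(204.6,191.4),.029),('third',(272.4,295.8),.025),('short',(254.4,259),.031),('pink',(195,224),.027),('turq',(228,238),.027),('green',(308,318),.025)):
    print('side',n,foot(cd,*p,r))
for n,p,r in(('tall',(312.5,197),.027),('second',(353.5,167.5),.029),('third',(201.5,239),.025),('short',(250.5,221.5),.031),('pink',(295,174),.027),('turq',(276,199),.027),('green',(174,265),.025)):
    print('scene',n,foot(cs,*p,r))
E
```

```text
side tall [0.444 0.11 ]
side second [0.397 0.284]
side third [ 0.419 -0.238]
side short [ 0.427 -0.091]
side pink [0.329 0.114]
side turq [0.392 0.016]
side green [ 0.463 -0.329]
scene tall [0.436 0.108]
scene second [0.397 0.288]
scene third [ 0.412 -0.243]
scene short [ 0.421 -0.094]
scene pink [0.33  0.113]
scene turq [0.388 0.01 ]
scene green [ 0.452 -0.342]
```

Both views agree within 1 cm, so I move over the tallest.

```bash
python3 -m jog '[91.8,0.45,-0.77,0,0, 91.8,0.45,-0.77,0,0, 91.8,0.45,-0.77,0,0, 91.8,0.45,-0.77,0,0, 91.8,0.45,-0.77,0,0, 91.8,0.45,-0.77,0,0, 91.8,0,0,0,0]' 30; python3 - <<'E'
from h import *
print(observe()['position']);print(camera_params('wrist'));snap('wrist','w1.png')
E
```

```text
clock: 0.68
position: [0.4311, 0.1091, 0.2462]
ee_rot: [-2.225, -2.215, 0.013]
force: [-0.7, 0.9, 0.1]
width: 0.999
[0.43114236 0.10910411 0.24624614]
{'intrinsics': array([[321.50312072,   0.        , 283.54606747],
       [  0.        , 321.50312072, 205.47368417],
       [  0.        ,   0.        ,   1.        ]]), 'xyz': array([0.43272629, 0.17599876, 0.37967176]), 'orientation': array([ 2.88558311, -0.00500037, -0.01076527])}
```

View pics/w1.png

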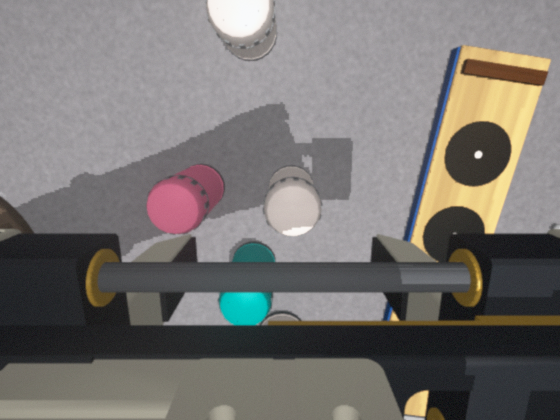

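The wrist view shows the tallest can's top at (292,207), between the fingers in x, with the pink at (180,205) and the turquoise at (248,300). The second is at the upper edge (245,15).

```bash
python3 - <<'E'
from h import *
c=camera_params('wrist')
for z in(.096,.108): print(cast(c,292.3,207.5,z).round(4))
print('foot centre', cast(c,291.5,190,.0).round(4), 'turq',cast(c,246,300,.105).round(3), 'diam', (cast(c,320,207,.1)-cast(c,265,207,.1)).round(4))
print('second top',cast(c,240,10,.08).round(3),'foot back-edge',cast(c,251,59,0).round(3))
print('marks',cast(c,478,154,.02).round(4), cast(c,454,237,.02).round(4))
E
```

```text
[0.4413 0.0982 0.096 ]
[0.441  0.1015 0.108 ]
foot centre [0.4424 0.0943 0.    ] turq [0.397 0.009 0.105] diam [ 0.0496 -0.0002  0.    ]
second top [0.398 0.264 0.08 ] foot back-edge [0.398 0.24  0.   ]
marks [0.6485 0.1383 0.02  ] [0.6345 0.0408 0.02  ]
```

```bash
python3 -m jog '[91.8,-0.06,0.12,0.3,0, 91.8,-0.06,0.12,0.6,0, 91.8,0,0,0.9,0, 91.8,0,0,0.9,0, 91.8,0,0,0.7,0, 91.8,0,0,0.4,0, 91.8,0,0,0,0]' 30; python3 - <<'E'
from h import *
print(observe()['position'],observe()['ee_rot']);print(R.from_rotvec(observe()['ee_rot']).as_matrix().round(4))
E
```

```text
clock: 1.32
position: [0.4511, 0.0999, 0.091]
ee_rot: [2.225, 2.208, 0.003]
force: [-0.3, -0.9, 0.2]
width: 1.0
[0.45109704 0.09985348 0.0909783 ] [2.22514362 2.20844418 0.00326348]
[[ 0.0075  1.      0.0061]
 [ 1.     -0.0075 -0.0032]
 [-0.0031  0.0061 -1.    ]]
```

```bash
python3 -m jog '[91.8,0.05,-0.25,0.05,0, 91.8,0,0,0,0, 91.8,0,0,0,0]' 30; python3 - <<'E'
from h import *
print(observe()['position'],abs(observe()['dq']).max());print(camera_params('wrist')['xyz']);snap('wrist','w2.png')
E
```

```text
clock: 1.57
position: [0.4417, 0.1009, 0.0891]
ee_rot: [2.228, 2.206, 0.001]
force: [0.5, 0.8, 0.3]
width: 1.003
[0.4416832  0.10090156 0.08909278] 0.018203119355325134
[0.44195895 0.16782519 0.22249707]
```

View pics/w2.png

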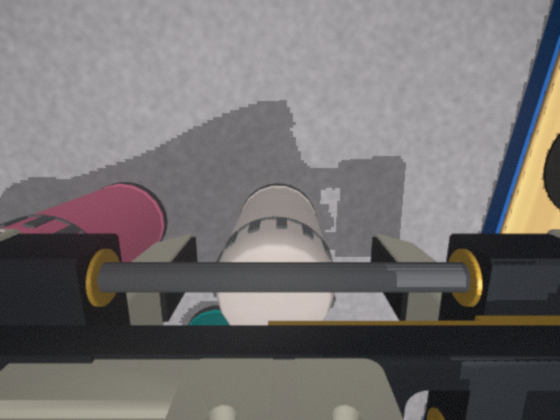

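The wrist close-up has the can spanning u 218–334 (centre 276) between finger faces at 185 and 385, so it is about 3 mm off. Its far foot edge is at row 186.

```bash
python3 - <<'E'
from h import *
c=camera_params('wrist');print(cast(c,278,186,.0).round(4)-[0,.027,0], cast(c,276,250,.09))
E
python3 -m jog '[91.8,0,-0.08,0,0, 91.8,0,0,0,0, 50,0,0,0,0, 50,0,0,0,0, 50,0,0,0,0, 50,0,0,0,0, 50,0,0,0,0, 50,0,0,0,0, 50,0,0,0,0]' 30
```

```text
[0.4387 0.0968 0.    ] [0.43868221 0.11283644 0.09      ]
clock: 2.37
position: [0.44, 0.1018, 0.0929]
ee_rot: [2.225, 2.204, 0.011]
force: [-1.4, 0.4, -0.6]
width: 0.589
```

```bash
python3 -m jog '[50,0,0,-0.5,0, 50,0,0,-0.8,0, 50,0,0.2,-0.4,0, 50,-0.5,0.5,0,0, 50,-0.7,0.5,0,0, 50,-0.7,0.5,0,0, 50,-0.7,0.5,0,0, 50,-0.7,0.5,0,0, 50,-0.7,0.5,0,0, 50,-0.7,0.4,0,0, 50,-0.6,0.2,0,0, 50,-0.4,0,0,0, 50,0,0,0,0, 50,0,0,0,0]' 40; python3 - <<'E'
from h import *
print(observe()['position'],observe()['ee_rot'],observe()['force'],abs(observe()['dq']).max());print(camera_params('wrist')['xyz']);snap('wrist','w3.png');snap('scene','s3.png')
E
```

```text
clock: 3.53
position: [0.5903, -0.1386, 0.1563]
ee_rot: [2.224, 2.219, -0.011]
force: [-0.5, 0.3, -5.1]
width: 0.588
[ 0.59028803 -0.13858177  0.15631034] [ 2.22375529  2.21872463 -0.01119442] [-0.51912777  0.27903557 -5.05031289] 0.0323853044353529
[ 0.59138428 -0.0715276   0.28962938]
```

View pics/w3.png

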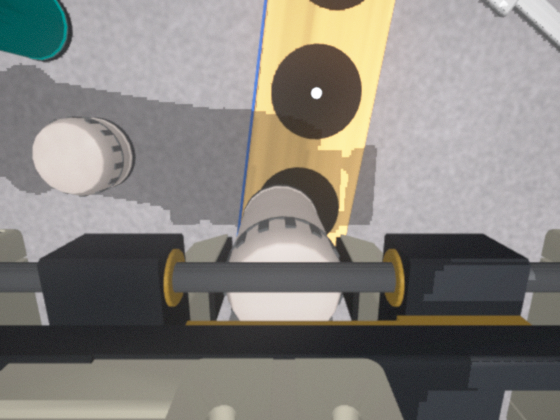

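The wrist view shows the held can's foot (far edge about (282,186)), m2's centre at (317,91) and m1 partly hidden behind the can near (298,205).

```bash
python3 - <<'E'
from h import *
c=camera_params('wrist')
m2=cast(c,316.5,92,.02);print('m2',m2.round(4),'m1',(m2[:2]-.096*np.array([.1463,.989])).round(4))
for z in(.06,.065,.07): print('foot c',(cast(c,283,186,z)-[0,.027,0]).round(4))
print('m1 top edge',(cast(c,298,167.5,.02)-[0,.036,0]).round(4))
print('short top',cast(c,80,155,.042).round(4),'foot',cast(c,95,152,0).round(4))
E
```

```text
m2 [ 0.616  -0.0484  0.02  ] m1 [ 0.6019 -0.1434]
foot c [ 0.5895 -0.1434  0.06  ]
foot c [ 0.5896 -0.1424  0.065 ]
foot c [ 0.5896 -0.1414  0.07  ]
m1 top edge [ 0.6019 -0.1445  0.02  ]
short top [ 0.4336 -0.0958  0.042 ] foot [ 0.4208 -0.0974  0.    ]
```

```bash
python3 -m jog '[50,-0.04,0.3,0,0, 50,0,0,0,0, 50,0,0,0.4,0, 50,0,0,0.4,0, 50,0,0,0.15,0, 50,0,0,0,0, 50,0,0,0,0]' 40; python3 - <<'E'
from h import *
print(observe()['position'],observe()['force'])
E
```

```text
clock: 4.22
position: [0.6003, -0.1294, 0.1174]
ee_rot: [-2.206, -2.23, 0.008]
force: [-0.4, 0.9, -3.8]
width: 0.59
[ 0.60033118 -0.12940408  0.11744154] [-0.38219505  0.8860792  -3.84959819]
```

```bash
python3 -m jog '[50,-0.26,0.07,0,0, 50,0,0,0,0, 50,0,0,0,0]' 40; python3 -m jog '[50,0,0,0.1,0, 50,0,0,0,0]'
```

```text
clock: 4.47
position: [0.604, -0.1397, 0.1192]
ee_rot: [-2.205, -2.232, 0.007]
force: [-0.0, 0.3, -3.3]
width: 0.588
clock: 4.63
position: [0.6047, -0.1407, 0.1161]
ee_rot: [-2.208, -2.232, 0.005]
force: [-0.6, -0.7, -4.6]
width: 0.588
```

```bash
python3 -m jog '[50,0,-0.04,0.07,0, 50,0,0,0,0]';python3 -m jog '[50,0,0,0.06,0, 50,0,0,0,0]';python3 -m jog '[50,0,0,0.05,0, 50,0,0,0,0]'
```

```text
clock: 4.8
position: [0.6035, -0.141, 0.1136]
ee_rot: [-2.209, -2.233, 0.003]
force: [0.3, -0.5, -5.2]
width: 0.587
clock: 4.97
position: [0.6027, -0.1412, 0.1128]
ee_rot: [-2.209, -2.232, 0.005]
force: [-0.3, -0.1, -4.9]
width: 0.581
clock: 5.13
position: [0.6031, -0.1413, 0.1127]
ee_rot: [2.21, 2.233, -0.003]
force: [0.3, -0.5, -4.3]
width: 0.582
```

```bash
python3 -m jog '[50,0,0,0.1,0, 50,0,0,0.03,0]'
```

```text
clock: 5.3
position: [0.6026, -0.1415, 0.1115]
ee_rot: [2.21, 2.232, -0.003]
force: [-0.6, 0.3, -0.1]
width: 0.586
```

```bash
python3 -m jog '[91.8,0,0,0,0, 91.8,0,0,0,0, 91.8,0,0,0,0, 91.8,0,0,0,0, 91.8,0,0,0,0]'; python3 -m jog '[91.8,0,0,-0.4,0, 91.8,0,0,-0.8,0, 91.8,0,0,-0.9,0, 91.8,0,0,-0.5,0, 91.8,0.4,0,0,0, 91.8,0,0,0,0]'; python3 - <<'E'
from h import *
print(observe()['position']);snap('wrist','w4.png');snap('scene','s4.png')
c=camera_params('wrist');print(proj(c,[.6022,-.1435,.02]),proj(c,[.6162,-.0484,.02]), c)
E
```

```text
clock: 5.72
position: [0.6041, -0.1414, 0.1119]
ee_rot: [2.208, 2.231, 0.0]
force: [1.1, 1.3, -0.3]
width: 0.896
clock: 6.22
position: [0.6031, -0.1249, 0.2177]
ee_rot: [-2.211, -2.232, 0.003]
force: [-0.5, 1.2, -1.1]
width: 0.997
[ 0.60314175 -0.12491757  0.21774986]
[283.16894919 201.29087698] [298.02073077 107.58170738] {'intrinsics': array([[321.50312072,   0.        , 283.54606747],
       [  0.        , 321.50312072, 205.47368417],
       [  0.        ,   0.        ,   1.        ]]), 'xyz': array([ 0.60281459, -0.06166269,  0.35049778]), 'orientation': array([ 2.88584085e+00,  1.02036011e-02, -2.10301997e-03])}
```

View pics/w4.png

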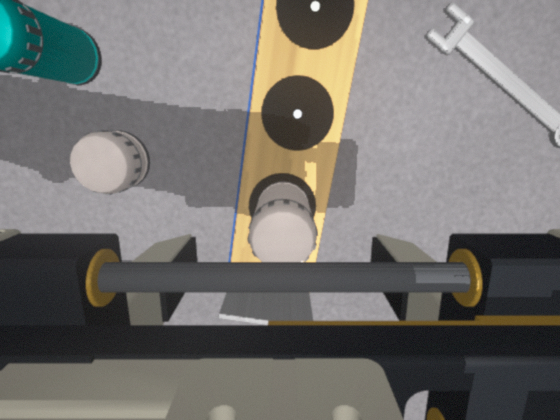

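The first can is on m1: its foot spans u 257–308 inside the mark at 250–315, and top edges 183 and 173 fit concentric circles within about 2 mm. Next is the second.

```bash
python3 -m jog '[91.8,0.5,-0.3,0,0, 91.8,0.8,-0.4,0,0, 91.8,0.8,-0.4,0,0, 91.8,0.8,-0.4,0,0, 91.8,0.8,-0.4,0,0, 91.8,0.8,-0.4,0,0, 91.8,0.8,-0.4,0,0, 91.8,0.8,-0.4,0,0, 91.8,0.8,-0.4,0,0, 91.8,0.8,-0.4,0,0, 91.8,0.8,-0.4,0,0, 91.8,0.8,-0.4,0,0, 91.8,0.5,-0.3,0,0, 91.8,0.2,-0.2,0,0, 91.8,0,0,0,0, 91.8,0,0,0,0, 91.8,0,0,0,0]' 40; python3 - <<'E'
from h import *
print(observe()['position'],abs(observe()['dq']).max());c=camera_params('wrist');im=snap('wrist','w5.png')
print(c['xyz'],c['orientation'])
h=cv2.cvtColor(im,cv2.COLOR_RGB2HSV);m=cv2.inRange(h[:232],(0,0,165),(180,60,255))
for k in cv2.findContours(m,cv2.RETR_EXTERNAL,2)[0]:
    if cv2.contourArea(k)>150: print(cv2.boundingRect(k))
E
```

```text
clock: 7.73
position: [0.3829, 0.2733, 0.2002]
ee_rot: [-2.23, -2.212, 0.043]
force: [-0.2, -0.8, -0.5]
width: 1.003
[0.38290822 0.27326492 0.2002429 ] 0.014816141919833947
[0.38642174 0.34210161 0.33263621] [ 2.87082229 -0.00808057 -0.02950685]
(269, 179, 64, 53)
```

View pics/w5.png

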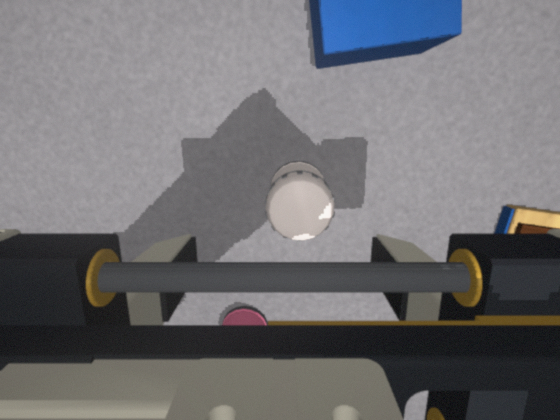

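The wrist view shows the second's top spanning u 267–334, centre (300,206), with its far foot edge at (298,160). The carton (385,30) is well clear.

```bash
python3 - <<'E'
from h import *
c=camera_params('wrist');print(cast(c,300.5,206,.078).round(4),(cast(c,298,160,0)-[0,.029,0]).round(4));print(R.from_rotvec(observe()['ee_rot']).as_matrix().round(4))
E
python3 -m jog '[91.8,0.15,0.35,0.2,0, 91.8,0,0,0.6,0, 91.8,0,0,0.8,0, 91.8,0,0,0.7,0, 91.8,0,0,0.5,0, 91.8,0,0,0.1,0, 91.8,0,0,0,0]'
```

```text
[0.3951 0.2705 0.078 ] [0.3949 0.269  0.    ]
[[ 0.0088  0.9998 -0.02  ]
 [ 0.9998 -0.0092 -0.0188]
 [-0.019  -0.0198 -0.9996]]
clock: 8.37
position: [0.4045, 0.2681, 0.0807]
ee_rot: [2.247, 2.189, -0.037]
force: [-0.6, -0.1, 0.4]
width: 1.0
```

```bash
python3 -m jog '[91.8,0.04,-0.24,0,0, 91.8,0,0,0.25,0, 91.8,0,0,0,0, 91.8,0,0,0,0]'; python3 - <<'E'
from h import *
print(R.from_rotvec(observe()['ee_rot']).as_matrix().round(4)); snap('wrist','w6.png')
E
```

```text
clock: 8.7
position: [0.3963, 0.2694, 0.073]
ee_rot: [2.25, 2.185, -0.031]
force: [-0.4, -0.0, 0.4]
width: 1.0
[[ 0.0291  0.9995 -0.0104]
 [ 0.9994 -0.0293 -0.0173]
 [-0.0176 -0.0099 -0.9998]]
```

View pics/w6.png

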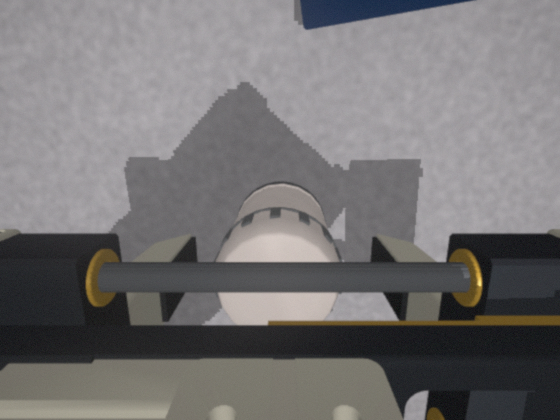

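The can spans u 217–341 (centre 279) between finger faces centred at 285, so it is nearly centred. Nudge 2 mm, grip and carry to m2.

```bash
python3 -m jog '[91.8,0,-0.05,0,0, 54,0,0,0,0, 54,0,0,0,0, 54,0,0,0,0, 54,0,0,0,0, 54,0,0,0,0, 54,0,0,0,0, 54,0,0,0,0]' 40; python3 - <<'E'
from h import *
c=camera_params('wrist');print('far foot',cast(c,280,182,0)-[0,.029,0])
E
python3 -m jog '[54,0,0,-0.4,0, 54,0,0,-0.8,0, 54,0,0,-0.5,0, 54,-0.3,0.3,0,0, 54,-0.7,0.5,0,0, 54,-0.8,0.6,0,0, 54,-0.8,0.6,0,0, 54,-0.8,0.6,0,0, 54,-0.8,0.6,0,0, 54,-0.8,0.6,0,0, 54,-0.8,0.6,0,0, 54,-0.7,0.4,0,0, 54,-0.5,0.2,0,0, 54,-0.3,0,0,0, 54,0,0,0,0, 54,0,0,0,0]' 40
```

```text
clock: 9.42
position: [0.395, 0.2706, 0.0749]
ee_rot: [2.249, 2.186, -0.025]
force: [0.4, 1.2, -0.4]
width: 0.628
far foot [0.3933345  0.26920159 0.        ]
clock: 10.75
position: [0.5914, -0.0403, 0.1418]
ee_rot: [2.244, 2.197, -0.042]
force: [-0.6, 0.2, -3.7]
width: 0.625
```

```bash
python3 -m jog '[54,-0.1,0.5,0,0, 54,-0.07,0.12,0.3,0, 54,0,0,0,0, 54,0,0,0,0]'; python3 - <<'E'
from h import *
print(R.from_rotvec(observe()['ee_rot']).as_matrix().round(4)); snap('wrist','w7.png');print(camera_params('wrist')['xyz'])
E
```

```text
clock: 11.08
position: [0.6132, -0.0414, 0.128]
ee_rot: [-2.235, -2.201, 0.043]
force: [-0.1, -0.7, -2.7]
width: 0.626
[[ 0.0148  0.9996 -0.0229]
 [ 0.9998 -0.0152 -0.0161]
 [-0.0164 -0.0226 -0.9996]]
[0.61699732 0.02729801 0.26020618]
```

View pics/w7.png

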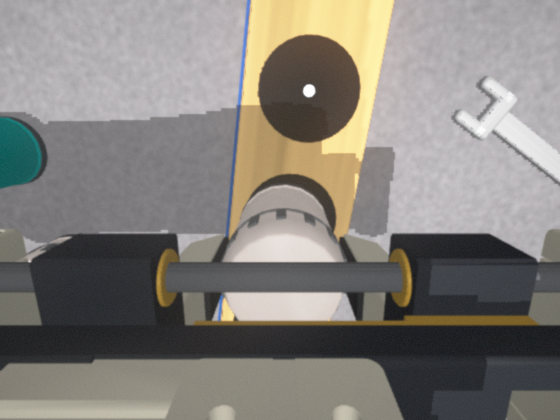

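The wrist view shows m3 at (309,91), m2's far edge at about (291,175) and the held can's foot edge at (284,186).

```bash
python3 - <<'E'
from h import *
c=camera_params('wrist')
m3=cast(c,309,91,.02);print('m3',m3.round(4),'m2',(m3[:2]-.096*np.array([.1463,.989])).round(4),'m2 edge',(cast(c,291,175,.02)-[0,.036,0]).round(4))
for z in(.05,.055): print('foot c',(cast(c,284,186,z)-[0,.029,0]).round(4))
E
python3 -m jog '[54,-0.15,0.1,0,0, 54,0,0,0.3,0, 54,0,0,0.2,0, 54,0,0,0,0, 54,0,0,0,0]'
```

```text
m3 [0.6296 0.0449 0.02  ] m2 [ 0.6155 -0.0501] m2 edge [ 0.6164 -0.0508  0.02  ]
foot c [ 0.6117 -0.0459  0.05  ]
foot c [ 0.6119 -0.0449  0.055 ]
clock: 11.55
position: [0.6144, -0.0452, 0.1062]
ee_rot: [-2.228, -2.204, 0.044]
force: [0.4, -0.7, -3.4]
width: 0.629
```

```bash
python3 -m jog '[54,-0.02,0.06,0.12,0, 54,0,0,0.1,0, 54,0,0,0,0]';python3 -m jog '[54,0,0,0.08,0, 54,0,0,0,0]';python3 -m jog '[54,0,0,0.1,0, 54,0,0,0.03,0]'
```

```text
clock: 11.8
position: [0.6166, -0.0462, 0.0964]
ee_rot: [-2.228, -2.204, 0.045]
force: [0.3, -0.4, -3.6]
width: 0.622
clock: 11.97
position: [0.6167, -0.0463, 0.0955]
ee_rot: [-2.229, -2.204, 0.044]
force: [-0.4, 0.0, -3.1]
width: 0.627
clock: 12.13
position: [0.6174, -0.0463, 0.0948]
ee_rot: [-2.231, -2.205, 0.041]
force: [-0.4, -0.2, -3.0]
width: 0.625
```

```bash
python3 -m jog '[54,0,0,0.1,0, 54,0,0,0.04,0]';python3 -m jog '[54,0,0,0.1,0, 54,0,0,0.04,0]'
```

```text
clock: 12.3
position: [0.6177, -0.0463, 0.0947]
ee_rot: [-2.233, -2.206, 0.038]
force: [-2.5, 0.2, -0.1]
width: 0.623
clock: 12.47
position: [0.6178, -0.0463, 0.0947]
ee_rot: [-2.235, -2.207, 0.035]
force: [-0.4, 0.2, -4.1]
width: 0.628
```

```bash
python3 -m jog '[54,0,0,0.15,0, 54,0,0,0.1,0]'
```

```text
clock: 12.63
position: [0.618, -0.0464, 0.0927]
ee_rot: [2.234, 2.206, -0.032]
force: [-15.5, 0.7, 36.8]
width: 0.624
```

```bash
python3 -m jog '[54,0,0,-0.03,0]'; python3 -m jog '[91.8,0,0,0,0, 91.8,0,0,0,0, 91.8,0,0,0,0, 91.8,0,0,0,0, 91.8,0,0,0,0, 91.8,0,0,0,0]'; python3 -m jog '[91.8,0,0,-0.4,0, 91.8,0,0,-0.8,0, 91.8,0,0,-0.9,0, 91.8,0,0,-0.5,0, 91.8,0.4,0,0,0, 91.8,0.2,0,0,0, 91.8,0,0,0,0]'; python3 - <<'E'
from h import *
print(observe()['position']);snap('wrist','w8.png');snap('scene','s8.png')
E
```

```text
clock: 12.72
position: [0.6181, -0.0465, 0.0952]
ee_rot: [2.234, 2.205, -0.03]
force: [-0.4, -0.5, -3.6]
width: 0.627
clock: 13.22
position: [0.6199, -0.0465, 0.0953]
ee_rot: [2.232, 2.203, -0.026]
force: [-1.2, -0.4, -0.4]
width: 0.984
clock: 13.8
position: [0.6201, -0.0211, 0.2003]
ee_rot: [2.237, 2.204, -0.033]
force: [0.1, 0.4, 0.1]
width: 1.0
[ 0.62006589 -0.02113477  0.20030601]
```

View pics/w8.png

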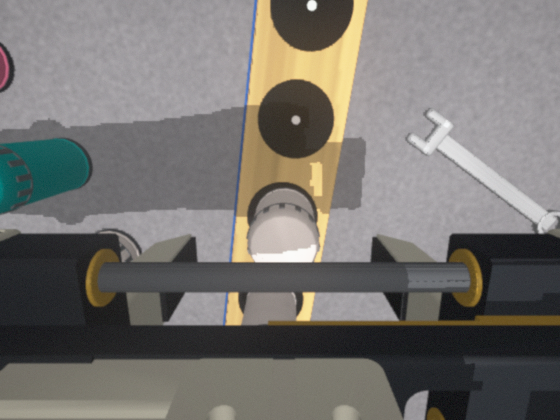

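The second stands on m2: foot 254–314 within mark 247–317, top edges 190 and 183, so concentric. On to the third.

```bash
python3 -m jog '[91.8,-0.3,-0.4,-0.3,0, 91.8,-0.7,-0.7,0,0, 91.8,-0.7,-0.7,0,0, 91.8,-0.7,-0.7,0,0, 91.8,-0.7,-0.7,0,0, 91.8,-0.7,-0.7,0,0, 91.8,-0.7,-0.5,0,0, 91.8,-0.5,-0.2,0,0, 91.8,-0.3,-0.1,0,0, 91.8,0,0,0,0, 91.8,0,0,0,0, 91.8,0,0,0,0]' 40; python3 - <<'E'
from h import *
print(observe()['position'],abs(observe()['dq']).max());c=camera_params('wrist');im=snap('wrist','w9.png')
h=cv2.cvtColor(im,cv2.COLOR_RGB2HSV);m=cv2.inRange(h[:232],(0,0,150),(180,60,255))
for k in cv2.findContours(m,cv2.RETR_EXTERNAL,2)[0]:
    if cv2.contourArea(k)>250:
        x,y,w,hh=cv2.boundingRect(k); print((x,y,w,hh),cast(c,x+w/2,y+w/2,.06).round(4),cast(c,x+w/2,y+w/2,.04).round(4))
E
```

```text
clock: 14.9
position: [0.4108, -0.2438, 0.2072]
ee_rot: [-2.234, -2.185, 0.055]
force: [0.1, 0.4, 0.0]
width: 1.0
[ 0.41082117 -0.24379519  0.20716636] 0.008352728325610568
(430, 154, 89, 21) [ 0.5737 -0.2475  0.06  ] [ 0.5849 -0.2527  0.04  ]
(518, 105, 42, 77) [ 0.6177 -0.1866  0.06  ] [ 0.632  -0.1874  0.04  ]
(0, 0, 560, 232) [ 0.4007 -0.3261  0.06  ] [ 0.3995 -0.3369  0.04  ]
```

View pics/w9.png

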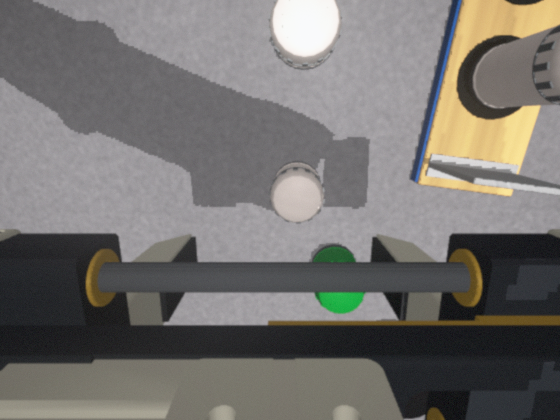

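The wrist view shows the third's top at (297,195) with its far foot edge at (297,162), the green at (338,285) and the shortest at (305,25). The tallest stands on m1 at (495,77) with an even dark margin around its foot.

```bash
python3 - <<'E'
from h import *
c=camera_params('wrist');print('third',cast(c,297,195,.058).round(4),(cast(c,297,162,0)-[0,.025,0]).round(4));print('short',(cast(c,303,68,0)+[0,.031,0]).round(4),cast(c,305,22,.042).round(4),'green',cast(c,340,288,.06).round(4))
c=R.from_rotvec(observe()['ee_rot']).as_matrix();print(c.round(4))
E
python3 -m jog '[91.8,0,0.1,0.2,0, 91.8,0,0,0.6,0, 91.8,0,0,0.8,0, 91.8,0,0,0.7,0, 91.8,0,0,0.3,0, 91.8,0,0,0,0, 91.8,0,0,0,0]'
```

```text
third [ 0.4183 -0.2422  0.058 ] [ 0.4188 -0.2452  0.    ]
short [ 0.4256 -0.0972  0.    ] [ 0.4265 -0.0986  0.042 ] green [ 0.4587 -0.3343  0.06  ]
[[ 0.021   0.9991 -0.0362]
 [ 0.9997 -0.0215 -0.0131]
 [-0.0139 -0.0359 -0.9993]]
clock: 15.53
position: [0.4188, -0.2373, 0.0965]
ee_rot: [-2.219, -2.204, 0.048]
force: [-1.5, -0.3, -0.5]
width: 1.005
```

```bash
python3 -m jog '[91.8,-0.15,0.02,0.2,0, 91.8,0,0.02,0.5,0, 91.8,0,0,0.4,0, 91.8,0,0,0,0, 91.8,0,0,0,0]'
```

```text
clock: 15.95
position: [0.4243, -0.2449, 0.0535]
ee_rot: [-2.22, -2.213, 0.042]
force: [0.1, -0.1, 0.9]
width: 0.999
```

```bash
python3 -m jog '[91.8,0,-0.15,0.08,0, 91.8,0,0,0,0, 91.8,0,0,0,0]';python3 -m jog '[46,0,0,0,0, 46,0,0,0,0, 46,0,0,0,0, 46,0,0,0,0, 46,0,0,0,0, 46,0,0,0,0, 46,0,0,0,0]' 40
```

```text
clock: 16.2
position: [0.4192, -0.2458, 0.0525]
ee_rot: [-2.222, -2.216, 0.04]
force: [0.5, -0.2, 0.1]
width: 0.995
clock: 16.78
position: [0.4198, -0.2464, 0.0547]
ee_rot: [-2.225, -2.217, 0.039]
force: [-3.1, 0.1, 2.4]
width: 0.542
```

```bash
python3 -m jog '[46,0,0,-0.5,0, 46,0,0,-0.8,0, 46,0,0.3,-0.8,0, 46,0.3,0.6,0,0, 46,0.6,0.6,0,0, 46,0.8,0.2,0,0, 46,0.8,0,0,0, 46,0.8,0,0,0, 46,0.8,0,0,0, 46,0.8,0,0,0, 46,0.8,0,0,0, 46,0.7,0.2,0,0, 46,0.4,0.5,0,0, 46,0.2,0.6,0,0, 46,0,0.6,0,0, 46,0,0.4,0,0, 46,0,0,0,0, 46,0,0,0,0]' 40
```

```text
clock: 18.28
position: [0.5838, 0.05, 0.1281]
ee_rot: [-2.218, -2.21, 0.049]
force: [-0.2, 0.1, -2.6]
width: 0.54
```

```bash
python3 -m jog '[46,-0.1,0.6,0,0, 46,0,0.5,0.2,0, 46,0,0,0.2,0, 46,0,0,0,0, 46,0,0,0,0]' 40; python3 - <<'E'
from h import *
c=camera_params('wrist');print(observe()['position']);im=snap('wrist','w10.png')
m=cv2.inRange(cv2.cvtColor(im,cv2.COLOR_RGB2HSV)[:225],(0,0,0),(180,255,60))
for k in cv2.findContours(m,cv2.RETR_EXTERNAL,2)[0]:
    if cv2.contourArea(k)>400:
        x,y,w,h=cv2.boundingRect(k);e=cv2.fitEllipse(k);print((x,y,w,h),np.round(e[0],1),cast(c,*e[0],.02).round(4), 'edge',(cast(c,x+w/2,y,.02)-[0,.036,0]).round(4))
E
```

```text
clock: 18.7
position: [0.6235, 0.0446, 0.1083]
ee_rot: [-2.215, -2.207, 0.057]
force: [-0.2, 0.4, -1.9]
width: 0.538
[0.62351934 0.04463776 0.10834666]
```

View pics/w10.png

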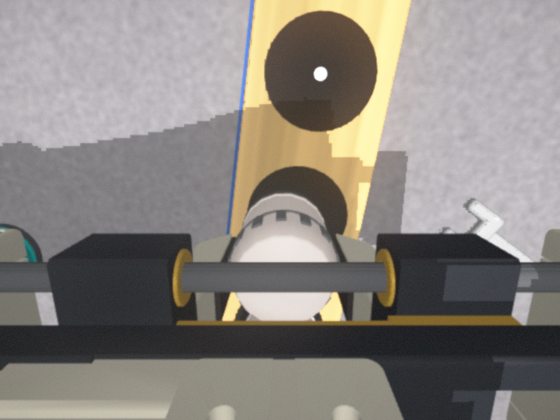

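The wrist view shows m4 at (321,73), m3's far edge at (298,167) and the held foot's far edge at (285,192).

```bash
python3 - <<'E'
from h import *
c=camera_params('wrist')
m4=cast(c,320.5,73,.02);print('m4',m4.round(4),'m3',(m4[:2]-.096*np.array([.1463,.989])).round(4),'edge',(cast(c,298,167,.02)-[0,.036,0]).round(4))
for z in(.05,.055): print('foot c',(cast(c,285,192,z)-[0,.025,0]).round(4))
E
python3 -m jog '[46,0,0.2,0,0, 46,0,0,0.25,0, 46,0,0,0.25,0, 46,0,0,0,0, 46,0,0,0,0]'
```

```text
m4 [0.6441 0.1402 0.02  ] m3 [0.6301 0.0452] edge [0.6303 0.044  0.02  ]
foot c [0.6222 0.0442 0.05  ]
foot c [0.6224 0.0453 0.055 ]
clock: 19.17
position: [0.6289, 0.0443, 0.0872]
ee_rot: [-2.214, -2.206, 0.058]
force: [-0.1, 0.3, -1.7]
width: 0.539
```

```bash
python3 -m jog '[46,0.02,0.08,0.15,0, 46,0,0,0.1,0, 46,0,0,0,0]';python3 -m jog '[46,0,0,0.1,0, 46,0,0,0.04,0]';python3 -m jog '[46,0,0,0.1,0, 46,0,0,0.05,0]'
```

```text
clock: 19.42
position: [0.6316, 0.0451, 0.076]
ee_rot: [-2.214, -2.206, 0.058]
force: [0.4, -0.0, -2.1]
width: 0.537
clock: 19.58
position: [0.6316, 0.0454, 0.0743]
ee_rot: [-2.214, -2.207, 0.057]
force: [-5.0, -1.4, 9.8]
width: 0.537
clock: 19.75
position: [0.6316, 0.0454, 0.0744]
ee_rot: [-2.215, -2.207, 0.055]
force: [-3.3, -1.3, 2.7]
width: 0.537
```

```bash
python3 -m jog '[91.8,0,0,0,0, 91.8,0,0,0,0, 91.8,0,0,0,0, 91.8,0,0,0,0, 91.8,0,0,0,0, 91.8,0,0,0,0]'; python3 -m jog '[91.8,0,0,-0.4,0, 91.8,0,0,-0.8,0, 91.8,0,0,-0.9,0, 91.8,0,0,-0.8,0, 91.8,0,-0.3,-0.4,0, 91.8,-0.3,-0.7,0,0, 91.8,-0.5,-0.7,0,0, 91.8,-0.5,-0.7,0,0, 91.8,-0.5,-0.7,0,0, 91.8,-0.5,-0.7,0,0, 91.8,-0.5,-0.7,0,0, 91.8,-0.4,-0.3,0,0, 91.8,-0.2,0,0,0, 91.8,0,0,0,0, 91.8,0,0,0,0, 91.8,0,0,0,0]'; python3 - <<'E'
from h import *
c=camera_params('wrist');im=snap('wrist','w11.png');snap('scene','s11.png');print(observe()['position'])
h=cv2.cvtColor(im,cv2.COLOR_RGB2HSV);m=cv2.inRange(h[:232],(0,0,165),(180,60,255))
for k in cv2.findContours(m,cv2.RETR_EXTERNAL,2)[0]:
    if cv2.contourArea(k)>250:
        x,y,w,hh=cv2.boundingRect(k); print((x,y,w,hh),cast(c,x+w/2,y+w/2,.042).round(4))
E
```

```text
clock: 20.25
position: [0.6331, 0.0457, 0.0761]
ee_rot: [-2.217, -2.209, 0.05]
force: [0.1, 0.2, -1.0]
width: 0.926
clock: 21.58
position: [0.4381, -0.0902, 0.2192]
ee_rot: [-2.213, -2.211, 0.049]
force: [0.1, -0.7, 0.3]
width: 1.003
[ 0.43816932 -0.08976422  0.21908901]
(250, 171, 124, 61) [ 0.4619 -0.1351  0.042 ]
(355, 160, 41, 72) [ 0.5222 -0.0805  0.042 ]
(492, 116, 68, 72) [ 0.6594 -0.051   0.042 ]
(331, 65, 69, 71) [ 0.5077 -0.0057  0.042 ]
(385, 62, 40, 73) [0.5419 0.0091 0.042 ]
(522, 0, 38, 52) [0.6508 0.0586 0.042 ]
```

View pics/w11.png

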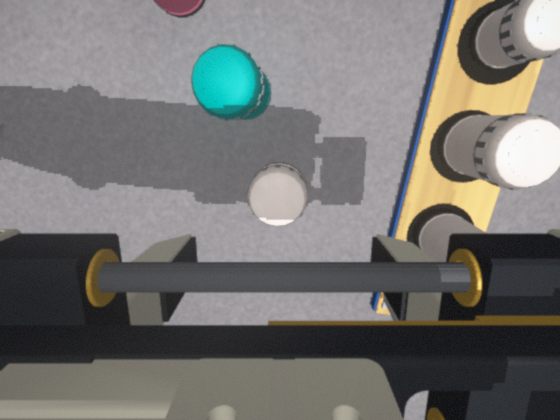

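The shortest's top is centred at (277,195), with its far foot edge at (279,163). The cans on m1, m2 and m3 stand upright at right, and the turquoise is undisturbed.

```bash
python3 - <<'E'
from h import *
c=camera_params('wrist');print('short',cast(c,277,195,.04).round(4),(cast(c,279,163,0)-[0,.031,0]).round(4))
E
python3 -m jog '[91.8,-0.1,-0.2,0.2,0, 91.8,0,0,0.6,0, 91.8,0,0,0.8,0, 91.8,0,0,0.8,0, 91.8,0,0,0.5,0, 91.8,0,0,0,0, 91.8,0,0,0,0]'
```

```text
short [ 0.4264 -0.0955  0.04  ] [ 0.4267 -0.0999  0.    ]
clock: 22.27
position: [0.4277, -0.0921, 0.0976]
ee_rot: [-2.203, -2.222, 0.045]
force: [0.7, -0.6, -0.0]
width: 0.997
```

```bash
python3 -m jog '[91.8,-0.15,0,0.2,0, 91.8,0,0,0.5,0, 91.8,0,0,0.4,0, 91.8,0,0,0,0, 91.8,0,0,0,0]'
```

```text
clock: 22.68
position: [0.4301, -0.1003, 0.0558]
ee_rot: [-2.206, -2.228, 0.038]
force: [-0.4, -0.6, 0.6]
width: 1.001
```

```bash
python3 -m jog '[91.8,0.05,-0.1,0.3,0, 91.8,0,0,0.2,0, 91.8,0,0,0,0, 91.8,0,0,0,0]'
```

```text
clock: 23.02
position: [0.429, -0.0997, 0.039]
ee_rot: [-2.21, -2.232, 0.032]
force: [-0.7, 0.0, 0.6]
width: 1.0
```

```bash
python3 -m jog '[91.8,0.04,-0.07,0.12,0, 91.8,0,0,0,0, 91.8,0,0,0,0]'; python3 -m jog '[58,0,0,0,0, 58,0,0,0,0, 58,0,0,0,0, 58,0,0,0,0, 58,0,0,0,0, 58,0,0,0,0]' 40
```

```text
clock: 23.27
position: [0.4274, -0.0984, 0.0355]
ee_rot: [2.21, 2.23, -0.029]
force: [-0.7, 0.0, 0.1]
width: 0.998
clock: 23.77
position: [0.4275, -0.0983, 0.0362]
ee_rot: [2.209, 2.23, -0.028]
force: [-0.2, 0.6, -0.3]
width: 0.669
```

```bash
python3 -m jog '[58,0,0,-0.5,0, 58,0,0,-0.8,0, 58,0,0.3,-0.9,0, 58,0,0.6,-0.3,0, 58,0.3,0.6,0,0, 58,0.7,0.2,0,0, 58,0.8,0,0,0, 58,0.8,0,0,0, 58,0.8,0,0,0, 58,0.8,0,0,0, 58,0.7,0.2,0,0, 58,0.5,0.5,0,0, 58,0.3,0.7,0,0, 58,0,0.7,0,0, 58,0,0.7,0,0, 58,0,0.3,0,0, 58,0,0,0,0, 58,0,0,0,0]' 40
```

```text
clock: 25.27
position: [0.6186, 0.1443, 0.1265]
ee_rot: [-2.205, -2.225, 0.046]
force: [-0.3, 0.4, -2.0]
width: 0.673
```

```bash
python3 -m jog '[58,0,0.4,0,0, 58,0,0.2,0.2,0, 58,0,0,0.4,0, 58,0,0,0.3,0, 58,0,0,0,0, 58,0,0,0,0]' 40; python3 - <<'E'
from h import *
print(observe()['position'],abs(observe()['dq']).max());c=camera_params('wrist');snap('wrist','w12.png');np.save('c12.npy',[c['xyz'],c['orientation']])
print(c['xyz'])
E
```

```text
clock: 25.77
position: [0.6362, 0.1429, 0.0854]
ee_rot: [-2.202, -2.222, 0.056]
force: [0.1, 0.5, -1.7]
width: 0.671
[0.6361614  0.14291993 0.08543333] 0.03425992280307048
[0.64035249 0.21142373 0.21796699]
```

View pics/w12.png

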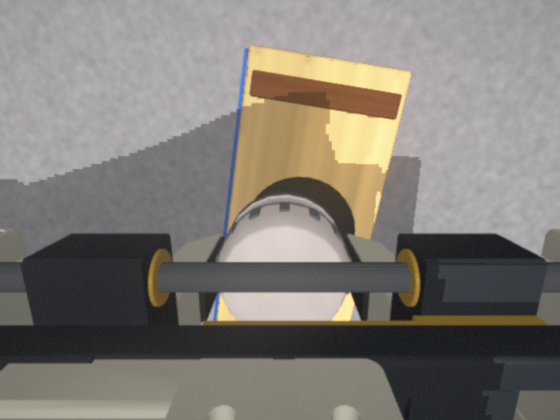

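The wrist view shows m4's far edge at about (300,177) and the held foot's far edge at (286,194).

```bash
python3 - <<'E'
from h import *
c=camera_params('wrist')
print('m4 edge',(cast(c,300,177,.02)-[0,.036,0]).round(4))
for z in(.045,.05): print('foot c',(cast(c,286,194,z)-[0,.031,0]).round(4))
E
python3 -m jog '[58,-0.05,0.25,0,0, 58,0,0,0.25,0, 58,0,0,0.1,0, 58,0,0,0,0, 58,0,0,0,0]'
```

```text
m4 edge [0.6439 0.1395 0.02  ]
foot c [0.6359 0.1394 0.045 ]
foot c [0.6361 0.1406 0.05  ]
clock: 26.23
position: [0.647, 0.1407, 0.0716]
ee_rot: [-2.203, -2.223, 0.053]
force: [0.6, 0.3, -2.9]
width: 0.668
```

```bash
python3 -m jog '[58,0.05,-0.05,0.15,0, 58,0,0,0.12,0, 58,0,0,0,0]';python3 -m jog '[58,0.02,0,0.1,0, 58,0,0,0.04,0]';python3 -m jog '[58,0,0,0.1,0, 58,0,0,0.05,0]'
```

```text
clock: 26.48
position: [0.6445, 0.1428, 0.0602]
ee_rot: [-2.203, -2.223, 0.052]
force: [0.3, -0.8, -2.5]
width: 0.679
clock: 26.65
position: [0.6445, 0.1438, 0.0563]
ee_rot: [-2.203, -2.224, 0.051]
force: [-10.3, -2.6, 24.6]
width: 0.674
clock: 26.82
position: [0.6444, 0.1439, 0.0562]
ee_rot: [-2.204, -2.225, 0.049]
force: [-3.2, -1.1, 3.7]
width: 0.672
```

Contact. Release, retreat up and away, and check everything.

```bash
python3 -m jog '[91.8,0,0,0,0, 91.8,0,0,0,0, 91.8,0,0,0,0, 91.8,0,0,0,0, 91.8,0,0,0,0, 91.8,0,0,0,0]'; python3 -m jog '[91.8,0,0,-0.4,0, 91.8,0,0,-0.8,0, 91.8,0,0,-0.9,0, 91.8,0,0,-0.9,0, 91.8,0,0,-0.9,0, 91.8,0,-0.4,-0.5,0, 91.8,-0.2,-0.7,0,0, 91.8,-0.4,-0.7,0,0, 91.8,-0.4,-0.7,0,0, 91.8,-0.4,-0.7,0,0, 91.8,-0.4,-0.7,0,0, 91.8,-0.4,-0.5,0,0, 91.8,0,0,0,0, 91.8,0,0,0,0, 91.8,0,0,0,0]'; python3 - <<'E'
from h import *
print(observe()['position']);a=snap('scene','s13.png');b=snap('side','d13.png');c=snap('wrist','w13.png')
a=cv2.resize(a[150:300,210:420],(420,300),interpolation=3);b=cv2.resize(b[130:290,180:380],(375,300),interpolation=3)
o=np.zeros((600,800,3),np.uint8);o[:300,:420]=a;o[:300,425:]=b;o[300:,:]=cv2.resize(c,(800,600))[:300];cv2.imwrite('pics/f.png',o[:,:,::-1])
E
```

```text
clock: 27.32
position: [0.6457, 0.1447, 0.0576]
ee_rot: [-2.204, -2.227, 0.044]
force: [-0.4, 0.8, 0.5]
width: 0.993
clock: 28.57
position: [0.4673, 0.0548, 0.2447]
ee_rot: [-2.202, -2.226, 0.047]
force: [0.8, -0.1, -0.1]
width: 0.996
[0.46728383 0.05484254 0.24466976]
```

View pics/f.png

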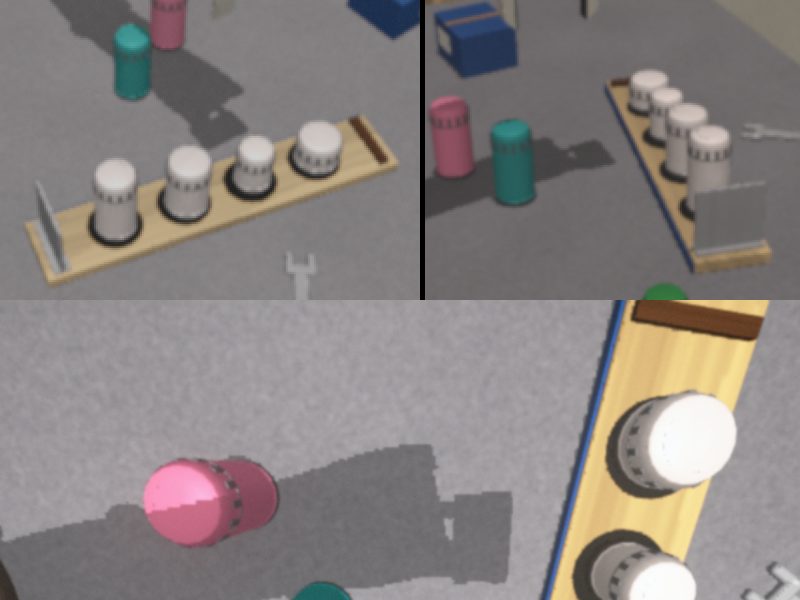

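All four cans stand in order, each with an even black margin around its foot. The carton and look-alikes have not moved, and the gripper is clear.

```bash
python3 -c "
from h import *
print(sign_off())"
```

```text
the job is handed in; nothing more can be done
None
```

I placed all four white filters upright on the marks in order of height. The tallest is next to the steel plate, then the second, the third, and the shortest at the far end. The job was handed in at about 29 s of robot time.

**Final check:** The last scene, side and wrist views show all four standing, with a roughly even black margin around each foot. After placing, I measured only the tallest and second against their marks, and both were centred to within about 2 mm. The third and shortest were aligned just before release and judged by eye afterwards. The carton and look-alikes look undisturbed, and the gripper is clear of everything.

**Disagreements:**
- **Camera readings:** the fixed cameras put the filters up to about 15 mm farther left (+y) than the wrist camera did. I used the wrist readings, and how the held cans sat in the gripper agreed with them.
- **Contact force:** the tool drifted up to about 2° off vertical while moving. Setting down the second filter gave a brief contact force of about 40 N at the wrist, passed through the held can; the wrist limit is 120 N.

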